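Release the blue dryer ball from the dispenser

TASK

With the fingertips, press down the orange paddle of the lane in which the blue dryer ball waits, so that its gate lifts, and keep it down until the ball has rolled into the white catch tray; then let the paddle come back up so the gate is shut again. Leave the cream ball waiting behind its shut gate, do not touch either ball, and leave the detergent bottle, the jar and the cup as they stand.

Things in the scene. Friction and masses are not known exactly. Their poses are not given: they have to be found in the camera images.
- dispenser: fixed dryer-ball dispenser on a light wood board 360 x 360 x 12 mm. Origin on the worktop, midway between the two gates; x points down the slope (away from the robot at yaw 0), y to the left lane. Two lanes 73 mm wide, centre lines at y = +40 (left) and -40 mm (right), falling 8 degrees to +x from x = -120 to 50 mm, floor 50 mm above the worktop at x = 0. Posts at y = +-140 mm, 144 mm tall
- tray (a point): centre of the white catch tray below the lanes, on its floor, 25 mm above the worktop. The tray spans x = 55 to 203 mm of the dispenser, one compartment per lane, rim 75 to 80 mm above the worktop
- gate_left (a point): middle of the lower edge of the left gate, an aluminium plate 22 mm wide hung from the lever's inner end over the left lane; 76 mm above the worktop when shut, rises when the paddle is pressed
- gate_right (a point): middle of the lower edge of the right gate, an aluminium plate 22 mm wide hung from the lever's inner end over the right lane; 76 mm above the worktop when shut, rises when the paddle is pressed
- lever_left (a joint): rocking lever of the left lane (plus y side), angle in rad about an axis along dispenser x on the post, 130 mm above the worktop, 95 mm from the paddle's centre. 0 = at rest, paddle up, gate shut; grows as the paddle is pressed, hard stop at 0.55. The gate frees the ball between 0.35 and 0.43. A spring returns it when let go; pressing takes about 2 to 5 N at the paddle
- lever_right (a joint): rocking lever of the right lane (minus y side), angle in rad about an axis along dispenser x on the post, 130 mm above the worktop, 95 mm from the paddle's centre. 0 = at rest, paddle up, gate shut; grows as the paddle is pressed, hard stop at 0.55. The gate frees the ball between 0.35 and 0.43. A spring returns it when let go; pressing takes about 2 to 5 N at the paddle
- paddle_left (a point): flat orange press plate at the outer end of the left lever, 44 mm (along dispenser x) x 46 mm x 10 mm, at dispenser x = 0, y = +235 mm; the point is the centre of its upper face, 137 mm above the worktop at rest, and moves with the lever (down about 50 mm and inwards about 10 mm at full press). Nothing is above it or close beneath it
- paddle_right (a point): flat orange press plate at the outer end of the right lever, 44 mm (along dispenser x) x 46 mm x 10 mm, at dispenser x = 0, y = -235 mm; the point is the centre of its upper face, 137 mm above the worktop at rest, and moves with the lever (down about 50 mm and inwards about 10 mm at full press). Nothing is above it or close beneath it
- blue_ball_center (a point): centre of the blue felt dryer ball, 60 mm diameter, about 45 g, resting in the left or the right lane against that lane's gate (its sign of y in the dispenser's frame tells the lane: plus = left). Once its gate is open it rolls by itself into the tray in about 1 s, where its centre rests about 170 mm in x and about 52 mm above the worktop
- cream_ball_center (a point): centre of the cream felt dryer ball, 60 mm diameter, about 45 g, resting in the left or the right lane against that lane's gate (its sign of y in the dispenser's frame tells the lane: plus = left). The two balls are always in different lanes
- detergent: bystander: white detergent bottle with blue cap, 68 mm diameter, 155 mm tall, standing loose beside the dispenser; origin at the centre of its underside
- jar: bystander: glass jar with wooden lid, 72 mm diameter, 110 mm tall, standing loose; origin at the centre of its underside
- cup: bystander: green plastic measuring cup, 68 mm rim, 75 mm tall, standing loose; origin at the centre of its underside
Things that resemble listed ones, but are neither listed nor needed, are in the scene too. Of the things that look like the part that bears cream_ball_center, the middle-sized one is meant. Leave any brown look-alike of the part that bears blue_ball_center alone.

How it is judged:
By the outcome, as a careful person would: the job done as asked, in the order asked, and still so for the second after the job is handed in, with the robot touching nothing.
It also fails if it takes over 32 s, if anything falls off the work surface, if the arm or the gripper's body presses on something with over 40 N, if the wrist force passes 120 N, or if a joint passes its speed limit or range.

ROBOT

A 6-joint arm with a two-finger parallel gripper is mounted at the origin on the work surface. World frame = base frame: x ahead of the robot, y to its left, z up, the work surface at z = 0. Lengths are in m, angles in rad, forces in N, time in s.
With the tool pointing down it reaches from about 0.25 to 0.775 m from the base axis. Payload 8.9 kg.
Tool frame: the origin (TCP) lies at the very end of the fingers, on their centre line; the grasp point (between the pads) lies 19 mm behind it; z points along the fingers, y is the line along which they close (so a half turn about z gives the same grasp; the last joint's range is limited). The gripper opens to 85 mm and grips with 20 to 120 N. Pads are 22 mm wide; open, the fingers measure 114 mm over their backs; the gripper's body (76 mm by 85 mm) begins 54 mm behind the grasp point. The pads swing forward as they close: fully open they stand 13 mm farther back than shut.
Start: joints at [1.195, 0.291, -0.153, 1.127, 0, 1.431], TCP at [0.123, 0.51, 0.231] pointing down, gripper open.
Joint ranges: [-2.52, 2.52], [-0.91, 1.74], [-1.3, 1.37], [-1.96, 2.02], [-1.52, 1.47], [-3.14, 3.14]. Speed limits (rad/s): [2.22, 2.22, 2.79, 3.14, 3.14, 3.14].

INTERFACE

Orientations are given as a 3x3 rotation matrix whose columns are the frame's x, y, z axes.
In Python, from station import bot gives the robot as it stands.
- The arm moves only by the tool move_arm, never from a script. Its argument "moves" is a list that holds one entry, the list of rows, each a list of 7 numbers: the gripper command: -1 is fully open, 1 is shut, values between are in proportion, then the shift along the tool's x, y, z in m, then the turn, a rotation vector about the tool's x, y, z in rad. A call has 1 to 12 rows; each row is the pose to reach, as a shift and turn from the pose commanded when the call began, along the tool's axes at that moment; what a row does not reach only later rows make up. A row lasts 1/10 s, in which the tool goes at most 50 mm and 8.59 degrees, less where a joint would pass 70% of its speed; a pose out of reach is approached as far as the arm can. A call with a gripper value outside its range is refused whole. The fingers move at their own pace and stop on an object; "grip_force" is the grip in N (left out, the last holds). Time passes only in rows, so rows that repeat a pose let the fingers close. It gives the time, the measured TCP pose, the force, the opening and the grip force at its end, in the units of the state.
- bot.read_state(): the state, without advancing time (a new reading comes with each control period).
- bot.camera(name): name is "side" or "top" or "wrist"; returns a dict with "pixels" (480x640x3 uint8, red, green, blue), "depth" (480x640 float32, m along the optical axis (not along the pixel's ray), 0 where there is no reading), "camera_matrix" (3x3 intrinsics, pixels), "T" (4x4, takes a point from camera to world coordinates). Camera axes: x right, y down, z forward; pixel columns grow to the right and rows downward; lengths in m; the calibration is good to about 2 mm. A picture is of the moment at which its call begins.
- bot.hand_in(): hands the job in; it is judged then, once.
Trained networks look in a picture, given as the dict that the camera call returned (one of the last four; its "shot" number tells which), for a name from the list of things; names that differ only in an ending like _2 or _b are one class to them, and where a whole thing is asked for, a point or a joint stands for the part that bears it (a point fixed in the world has none). Each returns a list of dicts, best first, with "score" (0 to 1); they miss things now and then, are a little off and sometimes report something else, mostly with a low value. They report only what shows in the picture. A call takes as long as a camera call. They do not tell look-alikes from the thing itself.
- bot.recognise(picture, thing): "rect" ([centre column, centre row, width, height] in pixels, round what is visible of it).
- bot.mark_of(picture, thing): "pixel" ([column, row] in pixels: a listed point, or the origin of a listed thing).
The state is a dict: "time_s": time; "joints": joint angles; "joint_velocities": joint speeds; "joint_efforts": joint torques, N m; "tool_pos": TCP position; "tool_rot": TCP orientation; "contact_force": force on the tool from outside, world axes, zero at the start; "wrist_torque": the same for the moment, N m; "width": opening from 0.0 (shut) to 1.0 (fully open); "finger_force": force on a finger pad.
Only numpy, scipy, OpenCV 4.12 (cv2) and the standard library are available. Lean on these libraries where they do the work, as an engineer would, in place of code of your own. Each camera call takes 0.05 s, during which the arm holds its last target. There are 200 camera calls.

## Working session

There is one attempt and no reset: what is moved stays moved. The work goes in short steps, Python scripts to look and compute and a tool call to move; the robot and the scene stay as the last step left them, time stands still between calls to the robot, and variables do not carry over. Pictures are saved under pics/ and viewed, at most 10 in all, crops included, and the job is handed in when it is done.

Besides the shell and the picture viewer there is one more tool, called in YAML: its name, and indented under it one key for each argument. move_arm: Moves the arm, as the interface text tells. Its arguments: {"type":"object","properties":{"moves":{"type":"array","items":{"type":"array","items":{"type":"array","items":{"type":"number"}}}},"grip_force":{"type":"number"}},"required":["moves"]}

```bash
mkdir -p pics; cat > h.py <<'E'
import numpy as np, cv2
from station import bot
def world(p,px,r=3):
    u,v=int(round(px[0])),int(round(px[1])); d=p["depth"][max(0,v-r):v+r+1,max(0,u-r):u+r+1]; d=d[d>0]
    if d.size==0: return None
    z=np.median(d); K=p["camera_matrix"]
    c=z*np.linalg.inv(K)@[px[0],px[1],1]; return (p["T"]@np.append(c,1))[:3].round(3)
def save(p,n): cv2.imwrite(f"pics/{n}.png",p["pixels"][:,:,::-1])
E
python3 - <<'E'
from h import *
for n in("top","side"):
    p=bot.camera(n); save(p,n+"1")
    for t in["paddle_left","paddle_right","gate_left","gate_right","blue_ball_center","cream_ball_center","tray","detergent","jar","cup","dispenser"]:
        print(n,t,[(np.round(m["pixel"]).tolist(),round(m["score"],2),world(p,m["pixel"])) for m in bot.mark_of(p,t)[:4]])
s=bot.read_state();print(s["tool_pos"],s["tool_rot"],s["time_s"])
E
```

```text
top paddle_left [([238.0, 222.0], 0.59, array([0.55 , 0.174, 0.137]))]
top paddle_right [([485.0, 220.0], 0.88, array([ 0.565, -0.295,  0.136]))]
top gate_left []
top gate_right []
top blue_ball_center [([342.0, 236.0], 0.84, array([ 0.53 , -0.023,  0.113])), ([308.0, 329.0], 0.8, array([0.348, 0.038, 0.059]))]
top cream_ball_center [([382.0, 239.0], 0.96, array([ 0.526, -0.1  ,  0.113])), ([353.0, 326.0], 0.7, array([ 0.354, -0.051,  0.045])), ([397.0, 346.0], 0.64, array([ 0.319, -0.136,  0.079])), ([343.0, 239.0], 0.62, array([ 0.524, -0.026,  0.113]))]
top tray [([360.0, 163.0], 0.78, array([ 0.687, -0.06 ,  0.061]))]
top detergent [([477.0, 162.0], 0.85, array([ 0.686, -0.293,  0.092]))]
top jar [([248.0, 158.0], 0.73, array([0.681, 0.164, 0.11 ])), ([240.0, 220.0], 0.26, array([0.553, 0.172, 0.136]))]
top cup [([343.0, 238.0], 0.54, array([ 0.525, -0.026,  0.112])), ([381.0, 239.0], 0.28, array([ 0.525, -0.099,  0.112]))]
top dispenser [([361.0, 224.0], 0.84, array([ 0.559, -0.063,  0.07 ]))]
side paddle_left [([318.0, 189.0], 0.68, array([0.559, 0.163, 0.136]))]
side paddle_ri
[... 659 characters left out ...]
 278.0], 0.82, array([ 0.521, -0.133,  0.098])), ([359.0, 279.0], 0.67, array([ 0.559, -0.12 ,  0.08 ]))]
side tray [([409.0, 278.0], 0.87, array([ 0.683, -0.071,  0.029]))]
side detergent [([484.0, 373.0], 0.66, array([ 0.691, -0.346,  0.025]))]
side jar [([378.0, 231.0], 0.66, array([0.697, 0.139, 0.022]))]
side cup [([315.0, 410.0], 0.84, array([ 0.413, -0.361,  0.038]))]
side dispenser [([350.0, 300.0], 0.86, array([ 0.533, -0.152,  0.062])), ([329.0, 252.0], 0.42, array([ 0.522, -0.052,  0.104]))]
[0.12314348 0.51036031 0.23131664] [[-9.72093120e-01  2.34595323e-01  8.05830823e-06]
 [ 2.34595323e-01  9.72093120e-01  3.17934671e-05]
 [-3.74827307e-07  3.27966521e-05 -9.99999999e-01]] 1.2
```

View pics/top1.png

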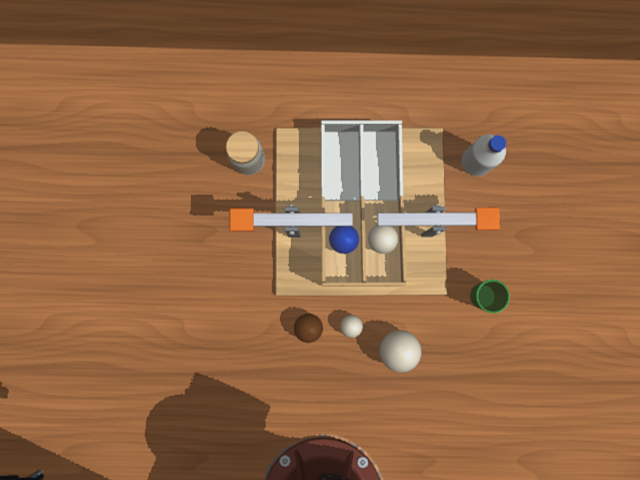

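View pics/side1.png

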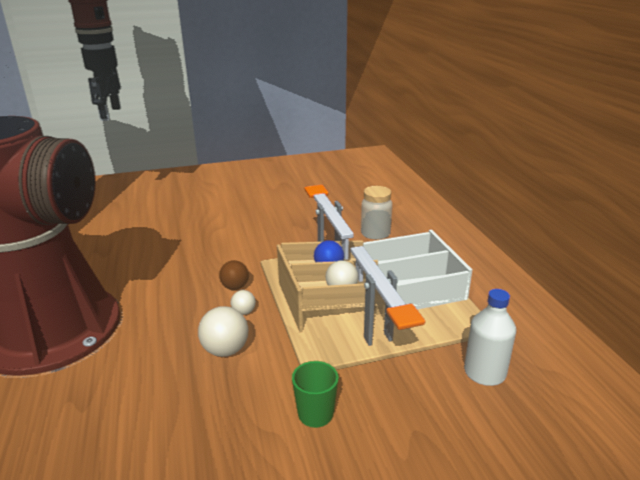

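```bash
python3 - <<'E'
from h import *
for n in("top","side"):
    im=cv2.imread(f"pics/{n}1.png")
    c=im[195:375,210:510] if n=="top" else im[160:340,200:500]
    cv2.imwrite(f"pics/{n}crop.png",cv2.resize(c,None,fx=2.6,fy=2.6))
E
```

```text
(no output)
```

The top picture shows the blue ball at (343,238) in the left lane and the left orange paddle at (241,220). Candidates:
- **Blue ball:** (343,238) in the lane. The brown look-alike at (308,328) is outside it.
- **Cream ball:** (383,239) in the right lane, middle-sized. The small one at (351,326) and the large one at (400,351) are loose.
- **Paddle:** left (241,220) or right (487,219).

I choose the left paddle. The jar stands at (245,150), about 13 cm beyond it.

View pics/topcrop.png

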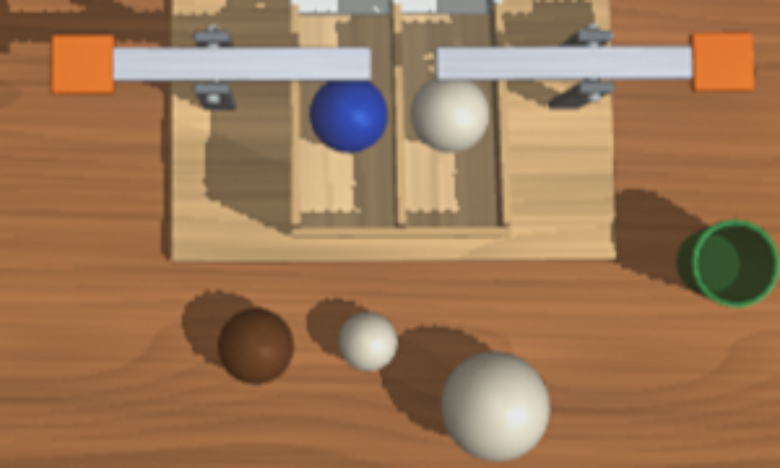

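```bash
python3 - <<'E'
from h import *
p=bot.camera("top"); hsv=cv2.cvtColor(p["pixels"],cv2.COLOR_RGB2HSV)
m=cv2.inRange(hsv,(5,200,180),(16,255,255)); n,l,st,c=cv2.connectedComponentsWithStats(m)
for i in range(1,n):
    if st[i,4]>150: print(st[i],c[i],world(p,c[i]))
s=bot.read_state(); R=np.array(s["tool_rot"])
print(R.T@(np.array([0.556,0.172,0.20])-s["tool_pos"]), s["joints"])
E
```

```text
[-0.50015974 -0.22737844  0.03129458] [ 1.19472976e+00  2.90718119e-01 -1.53376616e-01  1.12670533e+00
  1.97893020e-05  1.43152300e+00]
```

The crop confirms the choice: blue is in the left lane and the left paddle's centre is at about full-image (242,219.6), which is world (0.554, 0.169). Approaching above it with the fingers shut.

move_arm:
  moves:
    - [[1,-0.04,-0.019,0.003,0,0,0],[1,-0.08,-0.037,0.005,0,0,0],[1,-0.125,-0.058,0.008,0,0,0],[1,-0.17,-0.078,0.01,0,0,0],[1,-0.215,-0.1,0.013,0,0,0],[1,-0.26,-0.12,0.016,0,0,0],[1,-0.305,-0.14,0.02,0,0,0],[1,-0.35,-0.16,0.022,0,0,0],[1,-0.395,-0.18,0.025,0,0,0],[1,-0.44,-0.2,0.028,0,0,0],[1,-0.48,-0.22,0.03,0,0,0],[1,-0.499,-0.23,0.03,0,0,0]]

```text
time_s: 2.45
tool_pos: [0.5568, 0.167, 0.2007]
tool_rot: [[-0.971, 0.237, 0.0], [0.237, 0.971, -0.001], [-0.001, -0.0, -1.0]]
contact_force: [0.8, 0.2, -0.4]
width: 0.001
finger_force: 0.0
```

```bash
python3 - <<'E'
from h import *
p=bot.camera("wrist"); save(p,"w1")
hsv=cv2.cvtColor(p["pixels"],cv2.COLOR_RGB2HSV)
m=cv2.inRange(hsv,(5,170,120),(18,255,255)); 
n,l,st,c=cv2.connectedComponentsWithStats(m)
i=1+np.argmax(st[1:,4]); ys,xs=np.where(l==i); print(st[i])
K=p["camera_matrix"]; d=p["depth"][ys,xs]; P=(p["T"]@np.vstack([np.linalg.inv(K)@np.vstack([xs,ys,np.ones_like(xs)])*d,np.ones_like(d)]))[:3].T
P=P[abs(P[:,2]-.137)<.006]; print(len(P),P.min(0),P.max(0),np.median(P,0))
print([(m["pixel"],m["score"],world(p,m["pixel"])) for m in bot.mark_of(p,"paddle_left")[:2]])
s=bot.read_state();print(s["tool_pos"],s["tool_rot"],s["time_s"],s["width"],s["contact_force"])
E
```

```text
[ 269  212   98   92 5966]
5694 [0.53251501 0.14417796 0.13112092] [0.57697887 0.19100941 0.13898934] [0.55260836 0.16861847 0.13686906]
[([321.7, 258.3], 0.88, array([0.554, 0.169, 0.137]))]
[0.55633269 0.16742236 0.20076183] [[-9.71278210e-01  2.37946483e-01  3.30366832e-04]
 [ 2.37946325e-01  9.71278198e-01 -4.56280544e-04]
 [-4.29448452e-04 -3.64565776e-04 -9.99999841e-01]] 2.55 0.002800394820519131 [0.12123042 0.95602229 0.27876604]
```

View pics/w1.png

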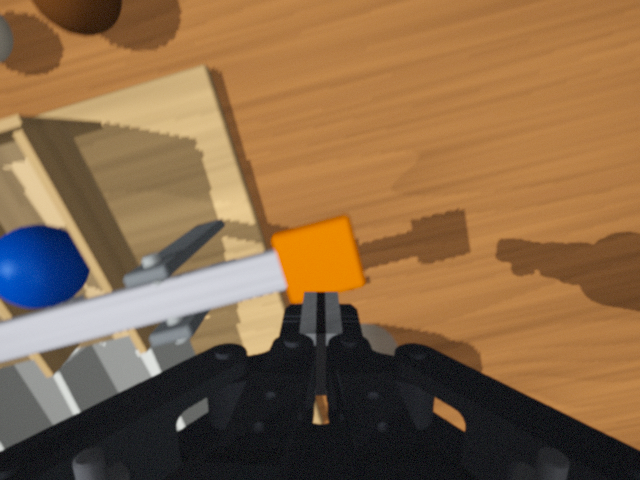

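The wrist picture shows the fingers right at the left paddle (orange at 269–367, 212–304), within 2 mm of its centre, with the blue ball in that lane. Pressing down now.

move_arm:
  moves:
    - [[1,0.001,0.001,0.03,0,0,0],[1,0.002,0.001,0.052,0,0,0],[1,0.002,0.001,0.062,0,0,0],[1,0.002,0.0,0.07,0,0,0],[1,0.002,-0.001,0.078,0,0,0],[1,0.002,-0.002,0.086,0,0,0],[1,0.002,-0.004,0.093,0,0,0],[1,0.002,-0.006,0.1,0,0,0],[1,0.002,-0.007,0.106,0,0,0],[1,0.002,-0.007,0.106,0,0,0]]

```text
time_s: 3.55
tool_pos: [0.5509, 0.1629, 0.0948]
tool_rot: [[-0.972, 0.235, 0.0], [0.235, 0.972, -0.001], [-0.0, -0.001, -1.0]]
contact_force: [2.7, 0.9, 3.3]
width: -0.0
finger_force: 1.8
```

```bash
python3 - <<'E'
from h import *
p=bot.camera("side"); save(p,"s2")
for t in["blue_ball_center","cream_ball_center","gate_left","paddle_left"]: print(t,[(np.round(m["pixel"]).tolist(),round(m["score"],2),world(p,m["pixel"])) for m in bot.mark_of(p,t)[:4]])
s=bot.read_state();print(s["tool_pos"],s["time_s"],s["contact_force"])
E
```

```text
blue_ball_center [([363.0, 253.0], 0.87, array([ 0.566, -0.121,  0.135])), ([234.0, 276.0], 0.69, array([0.347, 0.011, 0.044]))]
cream_ball_center [([342.0, 277.0], 0.94, array([ 0.523, -0.132,  0.1  ])), ([241.0, 302.0], 0.86, array([ 0.348, -0.07 ,  0.035])), ([226.0, 329.0], 0.79, array([ 0.31 , -0.183,  0.07 ])), ([318.0, 207.0], 0.38, array([0.536, 0.073, 0.137]))]
gate_left [([348.0, 236.0], 0.92, array([0.629, 0.161, 0.007]))]
paddle_left [([320.0, 207.0], 0.9, array([0.538, 0.07 , 0.139]))]
[0.55092701 0.16328933 0.09563779] 3.8 [1.50881994 0.61812028 4.37720134]
```

View pics/s2.png

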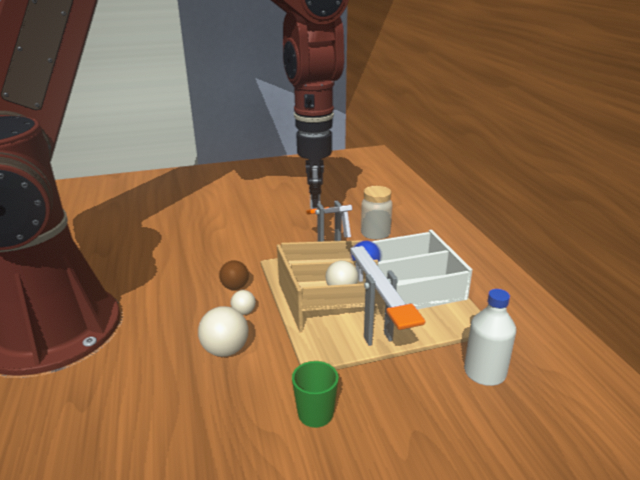

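The gate is up and the blue ball, at (367,252), is past it and rolling toward the tray; the cream ball stays at (342,277). Holding the paddle down.

move_arm:
  moves:
    - [[1,0,0,0,0,0,0],[1,0,0,0,0,0,0],[1,0,0,0,0,0,0],[1,0,0,0,0,0,0],[1,0,0,0,0,0,0],[1,0,0,0,0,0,0],[1,0,0,0,0,0,0],[1,0,0,0,0,0,0],[1,0,0,0,0,0,0],[1,0,0,0,0,0,0],[1,0,0,0,0,0,0],[1,0,0,0,0,0,0]]

```text
time_s: 5.0
tool_pos: [0.5507, 0.1634, 0.0953]
tool_rot: [[-0.972, 0.235, -0.0], [0.235, 0.972, -0.0], [-0.0, -0.0, -1.0]]
contact_force: [2.3, 0.5, 4.2]
width: -0.002
finger_force: 1.7
```

```bash
python3 - <<'E'
from h import *
for n in("side","top"):
    p=bot.camera(n); save(p,n+"3")
    for t in["blue_ball_center","cream_ball_center"]: print(n,t,[(np.round(m["pixel"]).tolist(),round(m["score"],2),world(p,m["pixel"])) for m in bot.mark_of(p,t)[:4]])
E
```

```text
side blue_ball_center [([424.0, 254.0], 0.77, array([ 0.715, -0.061,  0.073])), ([234.0, 278.0], 0.58, array([0.346, 0.009, 0.04 ]))]
side cream_ball_center [([344.0, 278.0], 0.78, array([ 0.526, -0.134,  0.098])), ([225.0, 329.0], 0.7, array([ 0.309, -0.183,  0.068])), ([244.0, 299.0], 0.7, array([ 0.354, -0.067,  0.04 ]))]
top blue_ball_center [([342.0, 142.0], 0.91, array([ 0.724, -0.021,  0.079])), ([305.0, 328.0], 0.57, array([0.349, 0.044, 0.058]))]
top cream_ball_center [([351.0, 328.0], 0.97, array([ 0.351, -0.048,  0.045])), ([398.0, 349.0], 0.87, array([ 0.313, -0.138,  0.081])), ([382.0, 235.0], 0.82, array([ 0.534, -0.102,  0.112]))]
```

View pics/side3.png

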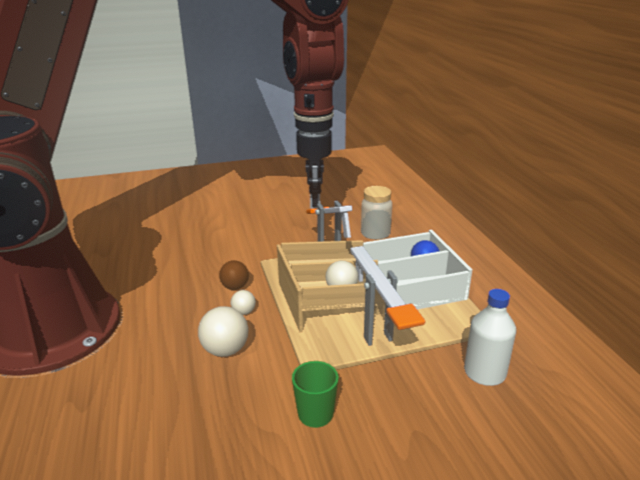

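The blue ball is in the tray at (425,250), with x about 0.17 in the dispenser frame, and the cream ball is still behind its gate at (343,276). Releasing slowly straight up.

move_arm:
  moves:
    - [[1,0,0.001,-0.008,0,0,0],[1,0,0.003,-0.016,0,0,0],[1,0,0.005,-0.024,0,0,0],[1,0,0.006,-0.032,0,0,0],[1,0,0.007,-0.04,0,0,0],[1,0,0.007,-0.052,0,0,0],[1,0,0.007,-0.07,0,0,0],[1,0,0.007,-0.1,0,0,0],[1,0,0.007,-0.13,0,0,0],[1,0,0.007,-0.15,0,0,0],[1,0,0.007,-0.15,0,0,0],[1,0,0.007,-0.15,0,0,0]]

```text
time_s: 6.5
tool_pos: [0.5525, 0.1701, 0.2456]
tool_rot: [[-0.972, 0.235, 0.001], [0.235, 0.972, 0.0], [-0.001, 0.0, -1.0]]
contact_force: [-0.1, -0.1, -0.7]
width: -0.002
finger_force: 0.0
```

```bash
python3 - <<'E'
from h import *
p=bot.camera("side"); save(p,"s4")
for t in["blue_ball_center","cream_ball_center","gate_left","gate_right","paddle_left"]: print(t,[(np.round(m["pixel"]).tolist(),round(m["score"],2),world(p,m["pixel"])) for m in bot.mark_of(p,t)[:3]])
s=bot.read_state();print(s["tool_pos"],s["time_s"],s["contact_force"])
E
```

```text
blue_ball_center [([233.0, 277.0], 0.7, array([0.344, 0.009, 0.041])), ([423.0, 252.0], 0.53, array([ 0.719, -0.048,  0.07 ]))]
cream_ball_center [([224.0, 329.0], 0.95, array([ 0.307, -0.182,  0.07 ])), ([241.0, 302.0], 0.93, array([ 0.348, -0.069,  0.036])), ([342.0, 280.0], 0.74, array([ 0.523, -0.135,  0.095]))]
gate_left [([342.0, 256.0], 0.85, array([0.566, 0.004, 0.056])), ([341.0, 276.0], 0.59, array([ 0.522, -0.131,  0.101])), ([352.0, 298.0], 0.45, array([ 0.537, -0.152,  0.064]))]
gate_right [([358.0, 280.0], 0.74, array([ 0.558, -0.12 ,  0.08 ]))]
paddle_left [([316.0, 190.0], 0.62, array([0.554, 0.161, 0.136]))]
[0.55191205 0.17008281 0.24452993] 6.8 [-0.44134081  0.57052503 -0.51285966]
```

View pics/s4.png

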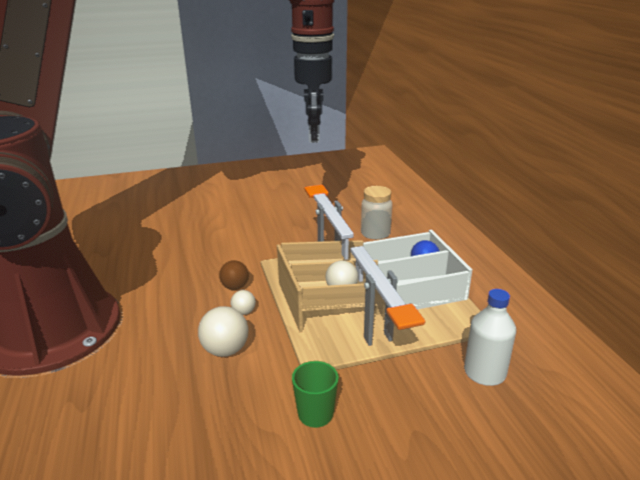

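The paddle is back up at (316,190) and the gate is shut. The blue ball is in the tray at (425,250), the cream ball waits at (343,276), and the bystanders haven't moved.

```bash
python3 -c "
from station import bot
print(bot.hand_in())"
```

```text
the job is handed in; nothing more can be done
None
```

I pressed the left paddle until the blue ball rolled into the tray, then let it back up so the gate shut; the cream ball still waits behind its gate, the bystanders are unmoved, and the job was handed in at about 7 s.

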